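# Open the battery cover of a wireless transmitter box

## Task

The battery cover of the transmitter box may or may not be caught by its hidden catch: tug the cover up by its handle before touching the release slide, and if it is caught, do not wrench it but slide the release fully across, then lift again; if it is not caught, just lift it and leave the release alone. Raise the cover to about 50 degrees and finish while still holding it there by the handle, because it falls shut by itself. Leave the other things on the table where they are.

Things in the scene. Friction and masses are not known exactly. Their poses are not given: they have to be found in the camera images.
- case: the transmitter box, bare aluminium, fixed to the table, 200 mm (its x) x 220 mm (its y) x 80 mm high, on the table; origin at the centre of its underside, z up, x from its front to its back (hinge) side. A front deck 40 mm deep (its x -100 to -60 mm) carries the release slide and a row of small brass connectors (12 mm high, on its +y half); the cover closes the rest of the top, flush with the deck to within 7 mm
- cover_handle (a point): middle of the cover's handle: a round steel bar 10 mm thick and 90 mm long, parallel to the box's y axis, on two posts (41 mm either side of the middle), its centre 42 mm above the top face of the cover and 25 mm behind the cover's front edge; moves with the cover
- cover_hinge (a point): middle of the hinge line, which runs along the box's y axis at the back top edge of the box; with the cover shut the bar's centre lies 135 mm in front of it (box -x) and 48 mm above it. The handle rises along its arc about this line (up and a little towards the hinge side), so a straight vertical pull of more than about 10 mm binds
- cover (a joint): angle of the cover (rad): 0 shut, grows as its front edge rises, stop at 1.35. The cover weighs 250 to 450 g and a light spring helps to shut it: about 2 to 4 N at the handle lift it when not caught. When caught it has free play to about 0.03 rad (4 mm at the handle) and is then stopped, slightly springily; a pull of 10 to 15 N is enough to tell. Whether it is caught cannot be seen
- release (a joint): travel of the release slide (m): 0 at the start, 0.014 fully across, towards the box's +y. It needs about 2 N, stays where it is left, and pushes the hidden bolt back; the bolt then stays back, also after the cover has moved
- release_grip (a point): on the release slide, an upright black block 12 mm wide (box y) x 20 mm (box x) x 36 mm high standing on the front deck to the -y side of its middle; this point is on its upright axis, 26 mm above the deck; moves with the slide
- tape_mid (a point): roll of black tape, 110 mm across, 48 mm high, lying flat; a bystander, to be left alone
- squeeze_mid (a point): clear squeeze bottle, 54 mm across, 150 mm tall; a bystander, to be left alone
- driver_grip (a point): screwdriver lying on the table (point on its handle); a bystander, to be left alone
- tube1_mid (a point): black battery tube with two square steel collars, 260 mm long, 36 mm thick, lying; a bystander, to be left alone
- tube2_mid (a point): second such tube beside it; a bystander, to be left alone
- receiver_mid (a point): small metal receiver box 80 x 110 x 40 mm with a stub antenna up to 165 mm above the table; a bystander, to be left alone
- pack_mid (a point): loose spare battery pack 40 x 70 x 22 mm; a bystander, to be left alone

How it is judged:
By the outcome, as a careful person would: the job done as asked, in the order asked, and still so for the second after the job is handed in, while the arm keeps its last pose, push and grip.
It also fails if it takes over 64 s, if anything falls off the work surface, if the arm or the gripper's body presses on something with over 40 N, if the wrist force passes 120 N, or if a joint passes its speed limit or range.

## Robot

A 6-joint arm with a two-finger parallel gripper is mounted at the origin on the work surface. World frame = base frame: x ahead of the robot, y to its left, z up, the work surface at z = 0. Lengths are in m, angles in rad, forces in N, time in s.
With the tool pointing down it reaches from about 0.375 to 0.975 m from the base axis. Payload 3.8 kg.
Tool frame: the origin (TCP) lies on the centre line of the jaws, within the pads' length; the fingertips stand 17 mm ahead of it and the grasp point (between the pads) lies 2 mm behind it (bot.tip_extent is the distance from the TCP to the fingertips, in m); z points along the fingers, y is the line along which they close (so a half turn about z gives the same grasp; the last joint's range is limited). The gripper opens to 85 mm and grips with 20 to 120 N. Pads are 22 mm wide; open, the fingers measure 114 mm over their backs; the gripper's body (76 mm by 85 mm) begins 54 mm behind the grasp point. The pads swing forward as they close: fully open they stand 13 mm farther back than shut.
Start: joints at [-1.348, 0.264, 1.604, -0, 1.274, -0.037], TCP at [0.173, -0.652, 0.248] pointing down, gripper open.
Joint ranges: [-2.63, 2.63], [-0.94, 2.18], [0.31, 2.57], [-1.31, 4.45], [0, 2.66], [-2.55, 2.55]. Speed limits (rad/s): [2.57, 2.57, 3.14, 3.14, 3.14, 3.14].

## Interface

Orientations are given as a rotation vector (axis times angle).
In Python, from workcell import readout, read_camera, finish_job, bot gives the robot as it stands.
- The arm moves only by the tool jog_arm, never from a script. Its argument "deltas" is one flat list of numbers, 7 for each row, row after row: the shift along the tool's x, y, z in m, then the turn, a rotation vector about the tool's x, y, z in degrees, then the gripper command: -1 is shut, 1 is fully open, values between are in proportion. A call has 1 to 8 rows; each row is the pose to reach, as a shift and turn from the pose commanded when the call began, along the tool's axes at that moment; what a row does not reach only later rows make up. A row lasts 1/10 s, in which the tool goes at most 50 mm and 8.59 degrees, less where a joint would pass 70% of its speed; a pose out of reach is approached as far as the arm can. A call with a gripper value outside its range is refused whole. The fingers move at their own pace and stop on an object; "squeeze" is the grip in N (left out, the last holds). Time passes only in rows, so rows that repeat a pose let the fingers close. It gives the time, the measured TCP pose, the force, the opening and the grip force at its end, in the units of the state.
- readout.read_state(): the state, without advancing time (a new reading comes with each control period).
- read_camera(name): name is "scene" or "top" or "wrist"; returns a dict with "color" (420x560x3 uint8, blue, green, red), "fx", "fy", "cx", "cy" (pixels), "origin" and "attitude" of the camera in the world. Camera axes: x right, y down, z forward; pixel columns grow to the right and rows downward; lengths in m; the calibration is good to about 2 mm. The wrist camera is an equidistant fisheye: a pixel r from the principal point sees the ray r / f radians off the axis. A picture is of the moment at which its call begins. There is no depth.
- finish_job(): hands the job in; it is judged then, once.
The state is a dict: "time": time; "q": joint angles; "joint_vel": joint speeds; "joint_torque": joint torques, N m; "tool_pos": TCP position; "tcp_rot": TCP orientation; "wrist_force": force on the tool from outside, world axes, zero at the start; "torque": the same for the moment, N m; "width": opening from 0.0 (shut) to 1.0 (fully open); "grip_force": force on a finger pad.
Only numpy, scipy, OpenCV 4.12 (cv2) and the standard library are available. Lean on these libraries where they do the work, as an engineer would, in place of code of your own. Each camera call takes 0.05 s, during which the arm holds its last target. There are 200 camera calls.

## Working session

There is one attempt and no reset: what is moved stays moved. The work goes in short steps, Python scripts to look and compute and a tool call to move; the robot and the scene stay as the last step left them, time stands still between calls to the robot, and variables do not carry over. Pictures are saved under pics/ and viewed, at most 10 in all, crops included, and the job is handed in when it is done.

Besides the shell and the picture viewer there is one more tool, called after ">>>" as name(argument=value, ...), one argument or row to a line, values as JSON. jog_arm: Moves the arm, as the interface text tells. Its arguments: {"type":"object","properties":{"deltas":{"type":"array"},"squeeze":{"type":"number"}},"required":["deltas"]}

```bash
mkdir -p pics; ls; python3 - <<'E'
from workcell import readout, read_camera
import cv2,numpy as np
for n in("scene","top"):
    c=read_camera(n); cv2.imwrite(f"pics/{n}0.png",c["color"])
    print(n,c["fx"],c["fy"],c["cx"],c["cy"],np.round(c["origin"],3),np.round(c["attitude"],3).tolist())
s=readout.read_state(); print(s)
E
```

```text
pics
scene 419.5236224969011 419.5236224969011 278.0077348249621 210.09956478219223 [ 0.966 -0.612  0.626] [-2.114, -0.59, 0.289]
top 434.15780450822837 434.15780450822837 284.1405467735598 211.07737689892681 [0.421 0.025 0.933] [-1.984, 2.245, -0.225]
{'time': 0.1, 'q': array([-1.34791075e+00,  2.64728037e-01,  1.60527151e+00,  1.80489480e-06,
        1.27368932e+00, -3.68893137e-02]), 'joint_vel': array([ 5.68706650e-04,  2.54764780e-05, -2.72041033e-03, -1.58494542e-03,
        2.22596719e-04,  1.13297923e-05]), 'joint_torque': array([-4.51149322e-05, -5.16706860e+01, -3.68589664e+01, -7.71241162e-05,
        6.29520742e-03,  7.47326681e-07]), 'tool_pos': array([ 0.1732471 , -0.65172794,  0.24703424]), 'tcp_rot': array([-3.11305974e+00, -4.06635872e-01,  3.02876849e-04]), 'wrist_force': array([-0.02212016, -0.44947319,  0.14778578]), 'torque': array([-0.01015028, -0.00740371,  0.00435482]), 'grip_force': 0.0, 'width': 1.0019307329414504}
```

View pics/scene0.png

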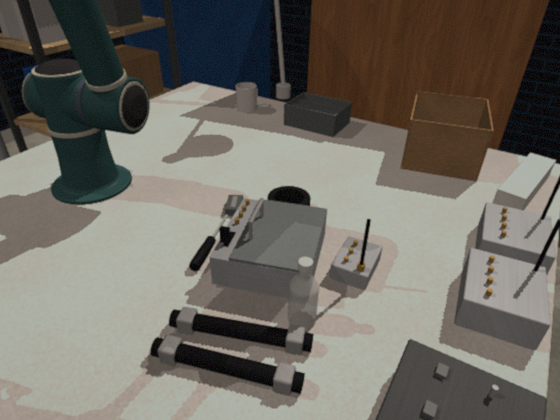

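View pics/top0.png

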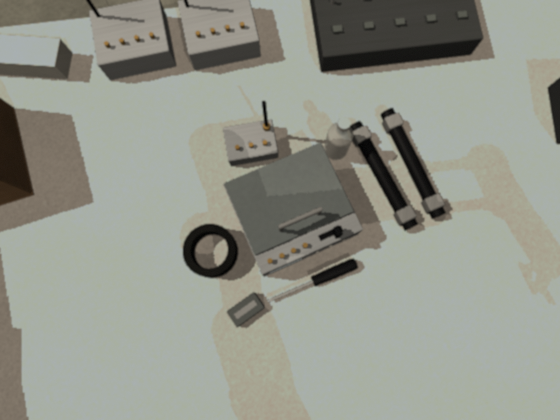

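The scene picture shows the case in the middle. In the top view its corners are near (225,185), (320,145), (358,235) and (262,272). The handle bar is near (302,220), the black release block near (335,234) and the brass connectors at (270–305,245–262). I'll enlarge that region.

```bash
cat > h.py <<'E'
import numpy as np,cv2
from scipy.spatial.transform import Rotation as R
from workcell import readout, read_camera
def ray(c,u,v,fish=False):
    x=np.array([(u-c["cx"])/c["fx"],(v-c["cy"])/c["fy"]])
    if fish:
        t=np.hypot(*x); d=np.r_[x/t*np.sin(t),np.cos(t)]
    else: d=np.r_[x,1]
    return R.from_rotvec(c["attitude"]).apply(d) if np.shape(c["attitude"])==(3,) else np.array(c["attitude"])@d
def onz(c,u,v,z,fish=False):
    d=ray(c,u,v,fish); o=np.array(c["origin"]); return o+d*(z-o[2])/d[2]
def proj(c,p):
    r=R.from_rotvec(c["attitude"]) if np.shape(c["attitude"])==(3,) else R.from_matrix(c["attitude"])
    q=r.inv().apply(np.array(p)-c["origin"]); return c["fx"]*q[0]/q[2]+c["cx"],c["fy"]*q[1]/q[2]+c["cy"]
E
python3 - <<'E'
from h import *
c=read_camera("top"); im=c["color"][135:285,215:370]
cv2.imwrite("pics/c1.png",cv2.resize(im,None,fx=4,fy=4,interpolation=cv2.INTER_CUBIC))
for u,v,z in [(225,185,.08),(320,145,.08),(358,235,.08),(262,272,.08),(302,220,.128),(335,234,.1)]: print(u,v,np.round(onz(c,u,v,z),4))
E
```

```text
225 185 [0.6643 0.119  0.08  ]
320 145 [ 0.7252 -0.0845  0.08  ]
358 235 [ 0.5296 -0.1331  0.08  ]
262 272 [0.4806 0.0641 0.08  ]
302 220 [ 0.5647 -0.0239  0.128 ]
335 234 [ 0.5345 -0.0855  0.1   ]
```

View pics/c1.png

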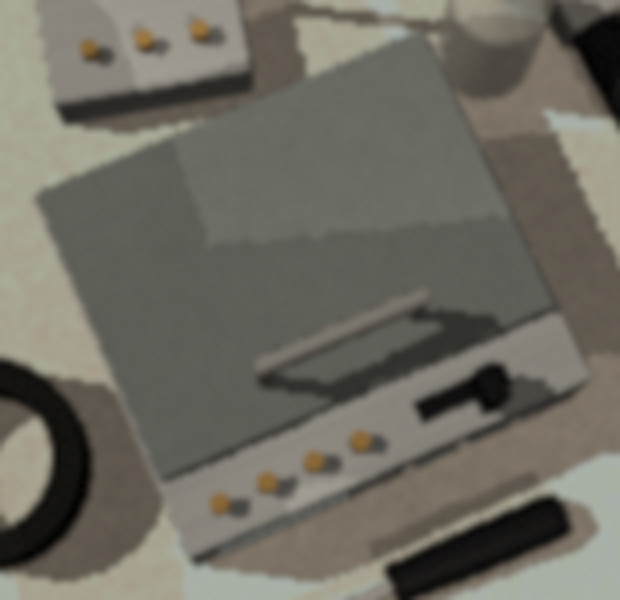

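The crop shows the bar ends at crop (258,365) and (428,293), the case corners at (38,198), (424,35), (585,383) and (195,560), and the block top at about (492,385).

```bash
python3 - <<'E'
from h import *
c=read_camera("top")
f=lambda u,v,z: onz(c,u/4+215-.375,v/4+135-.375,z)
bl=f(38,198,.086);br=f(424,35,.086);fr=f(585,383,.08);fl=f(195,560,.08)
print("corners",np.round([bl,br,fr,fl],4).tolist())
a=f(258,365,.128);b=f(428,293,.128); print("bar",a,b,(a+b)/2,np.linalg.norm(a-b))
yv=(a-b);print("yaw bar",np.degrees(np.arctan2(-yv[0],yv[1])))
for p,q in((bl,br),(fl,fr)):
    w=p-q;print("yaw y",np.degrees(np.arctan2(-w[0],w[1])),np.linalg.norm(w))
for p,q in((bl,fl),(br,fr)):
    w=p-q;print("yaw x",np.degrees(np.arctan2(w[1],w[0])),np.linalg.norm(w[:2]))
print("block",f(492,385,.116))
s=readout.read_state();print(R.from_rotvec(s["tcp_rot"]).as_matrix().round(3))
ctr=(bl+br+fr+fl)/4
yaw=np.radians(22); X=np.array([np.cos(yaw),np.sin(yaw),0]);print("ctr",ctr,"bar pred",ctr-X*.035)
E
```

```text
corners [[0.6646, 0.12, 0.086], [0.7264, -0.0855, 0.086], [0.5381, -0.1402, 0.08], [0.4752, 0.062, 0.08]]
bar [0.55886435 0.02025929 0.128     ] [ 0.58329101 -0.06388943  0.128     ] [ 0.57107768 -0.02181507  0.128     ] 0.08762230234237567
yaw bar 16.186932365716313
yaw y 16.751329872770384 0.2145353315018406
yaw y 17.255984129155543 0.21173573895311049
yaw x 17.014963426892006 0.19801437620549434
yaw x 16.197312869078473 0.1961565315580952
block [ 0.53761747 -0.08916911  0.116     ]
[[ 0.966  0.257 -0.   ]
 [ 0.257 -0.966  0.001]
 [ 0.    -0.001 -1.   ]]
ctr [ 0.60107598 -0.0109175   0.083     ] bar pred [ 0.56862454 -0.02402873  0.083     ]
```

>>> jog_arm(
  deltas=[0.54,-0.507,0,0,0,-91.8,0,0.54,-0.507,0,0,0,-91.8,0,0.54,-0.507,0,0,0,-91.8,0,0.54,-0.507,0,0,0,-91.8,0,0.54,-0.507,0,0,0,-91.8,0,0.54,-0.507,0,0,0,-91.8,0,0.54,-0.507,0,0,0,-91.8,0,0.54,-0.507,0,0,0,-91.8,0],
)

```text
time: 1.0
tool_pos: [0.3855, -0.311, 0.2483]
tcp_rot: [2.335, 2.101, 0.0]
wrist_force: [0.8, -0.4, -0.5]
width: 0.505
grip_force: 0.0
```

```bash
cat >> h.py <<'E'
def goal(p,yaw=16.7,tilt=0):
    """shift/turn in the tool frame to reach TCP p, tool y along box x, tilted by tilt deg (leaning to hinge side)"""
    s=readout.read_state(); r0=R.from_rotvec(s["tcp_rot"]); a=np.radians(yaw)
    X=np.array([np.cos(a),np.sin(a),0]);Z=np.array([0,0,-1.]);
    Rg=R.from_matrix(np.c_[np.cross(X,Z),X,Z]); Yb=np.array([-X[1],X[0],0]); Rg=R.from_rotvec(Yb*np.radians(tilt))*Rg
    print("t",round(s["time"],2),"pos",s["tool_pos"].round(4),"w",round(s["width"],3),"F",s["wrist_force"].round(2),"grip",round(s["grip_force"],1))
    print("shift mm",(r0.inv().apply(np.array(p)-s["tool_pos"])*1000).round(1),"turn deg",np.degrees((r0.inv()*Rg).as_rotvec()).round(2),"q",s["q"].round(2))
E
python3 - <<'E'
from h import *
goal([.569,-.0215,.22])
E
```

```text
t 1.0 pos [ 0.3855 -0.311   0.2483] w 0.505 F [ 0.77 -0.41 -0.54] grip 0.0
shift mm [307.1 152.1  28.3] turn deg [ 2.000e-02  2.000e-02 -2.273e+01] q [-0.73 -0.08  1.98  0.    1.24 -0.62]
```

>>> jog_arm(
  deltas=[0.307,0.152,0.028,0,0,-22.7,0,0.307,0.152,0.028,0,0,-22.7,0,0.307,0.152,0.028,0,0,-22.7,0,0.307,0.152,0.028,0,0,-22.7,0,0.307,0.152,0.028,0,0,-22.7,0,0.307,0.152,0.028,0,0,-22.7,0,0.307,0.152,0.028,0,0,-22.7,0,0.307,0.152,0.028,0,0,-22.7,0],
)

```text
time: 1.8
tool_pos: [0.5718, -0.0201, 0.2195]
tcp_rot: [-1.876, -2.519, -0.003]
wrist_force: [-0.8, -1.1, -0.7]
width: 0.495
grip_force: 0.0
```

```bash
python3 - <<'E'
from h import *
goal([.569,-.0215,.13])
c=read_camera("wrist"); cv2.imwrite("pics/w1.png",c["color"])
print(c["fx"],c["cx"],c["cy"],c["origin"],c["attitude"])
E
```

```text
t 1.8 pos [ 0.5718 -0.0201  0.2195] w 0.495 F [-0.8  -1.13 -0.72] grip 0.0
shift mm [-0.7 -3.1 89.5] turn deg [ 0.04 -0.1  -0.07] q [-0.08  0.09  1.86  0.    1.19 -0.37]
325.19226210127806 275.30476388013733 207.0437029471233 [0.54753409 0.05956295 0.34560419] [2.78706081 0.40656536 0.06832339]
```

View pics/w1.png

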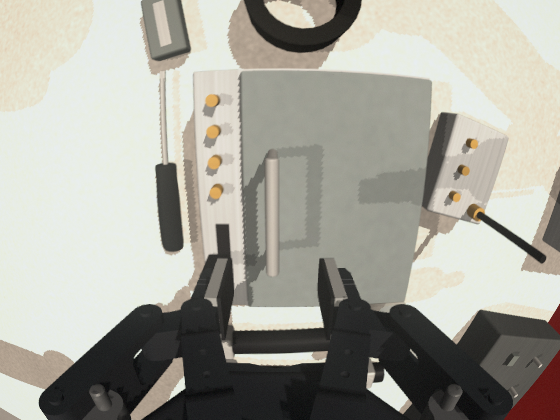

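The wrist view shows the bar from (272,155) to (272,274), lying between the open fingers. The release block is hidden behind the left finger.

```bash
python3 - <<'E'
from h import *
c=read_camera("wrist")
a=onz(c,272.5,153,.128,True);b=onz(c,272.5,275,.128,True);w=a-b
print(a,b,(a+b)/2,np.linalg.norm(w),np.degrees(np.arctan2(-w[0],w[1])))
m=(a+b)/2; goal([m[0],m[1],.130])
E
```

```text
[0.55472168 0.02282043 0.128     ] [ 0.58127393 -0.06742936  0.128     ] [ 0.56799781 -0.02230446  0.128     ] 0.0940746799823579 16.394327583658686
t 1.9 pos [ 0.5699 -0.0236  0.2197] w 0.497 F [-0.86 -0.91  0.25] grip 0.0
shift mm [ 1.8 -1.3 89.7] turn deg [-0.08 -0.01 -0.21] q [-0.08  0.09  1.86 -0.    1.19 -0.37]
```

>>> jog_arm(
  deltas=[0.002,-0.0015,0.04,0,0,0,0,0.002,-0.0015,0.075,0,0,0,0,0.002,-0.0015,0.0935,0,0,0,0,0.002,-0.0015,0.0935,0,0,0,0,0.002,-0.0015,0.0935,0,0,0,-1,0.002,-0.0015,0.0935,0,0,0,-1,0.002,-0.0015,0.0935,0,0,0,-1,0.002,-0.0015,0.0935,0,0,0,-1],
  squeeze=40,
)

```text
time: 2.7
tool_pos: [0.5704, -0.0235, 0.1289]
tcp_rot: [1.88, 2.51, 0.005]
wrist_force: [6.3, -0.8, -0.3]
width: 0.095
grip_force: 39.0
```

>>> jog_arm(
  deltas=[0,0,0,0,0,0,-1,0,0,0,0,0,0,-1],
)

```text
time: 2.9
tool_pos: [0.5704, -0.0235, 0.1287]
tcp_rot: [1.88, 2.511, 0.004]
wrist_force: [6.3, -2.1, 0.4]
width: 0.102
grip_force: 39.1
```

```bash
python3 - <<'E'
from h import *
goal([.568,-.0222,.126])
E
```

```text
t 2.9 pos [ 0.5704 -0.0235  0.1287] w 0.102 F [ 6.29 -2.15  0.43] grip 39.1
shift mm [ 1.9 -1.9  2.7] turn deg [ 0.29  0.15 -0.34] q [-0.08  0.17  1.95 -0.    1.02 -0.37]
```

>>> jog_arm(
  deltas=[0,0.002,0,0,0,0,-1,0,0.002,-0.001,0,0,0,-1,0,0.0025,-0.002,0,0,0,-1,0,0.003,-0.003,0,0,0,-1,0,0.0035,-0.004,0,0,0,-1,0,0.0037,-0.005,0,0,0,-1,0,0.004,-0.006,0,0,0,-1,0,0.004,-0.006,0,0,0,-1],
)

```text
time: 3.7
tool_pos: [0.5714, -0.0231, 0.1319]
tcp_rot: [1.882, 2.514, -0.003]
wrist_force: [3.8, -6.9, -4.6]
width: 0.097
grip_force: 38.9
```

>>> jog_arm(
  deltas=[-0.001,0,-0.001,0,0,0,-1,-0.001,0.0005,-0.002,0,0,0,-1,-0.001,0.001,-0.003,0,0,0,-1,-0.001,0.001,-0.004,0,0,0,-1,-0.001,0.001,-0.004,0,0,0,-1],
)

```text
time: 4.2
tool_pos: [0.5723, -0.0229, 0.1343]
tcp_rot: [-1.882, -2.514, 0.002]
wrist_force: [7.2, -4.6, -13.4]
width: 0.099
grip_force: 39.0
```

>>> jog_arm(
  deltas=[-0.001,0.001,0,0,0,0,-1,-0.001,0.002,-0.001,0,0,0,-1,-0.001,0.002,-0.001,0,0,0,-1,-0.001,0.002,-0.001,0,0,0,-1],
)

```text
time: 4.6
tool_pos: [0.5724, -0.0229, 0.1347]
tcp_rot: [-1.88, -2.51, 0.006]
wrist_force: [2.2, -3.3, -23.4]
width: 0.103
grip_force: 38.5
```

It is caught: the lift stopped at about 5 mm and the force climbed to 23 N with no further motion. I'll ease the cover back down and let go.

>>> jog_arm(
  deltas=[0,-0.001,0.005,0,0,0,-1,0,-0.003,0.01,0,0,0,-1,0,-0.003,0.01,0,0,0,-1,0,-0.003,0.01,0,0,0,0,0,-0.003,0.01,0,0,0,0,0,-0.003,0.01,0,0,0,0,0,-0.003,-0.03,0,0,0,0,0,-0.003,-0.08,0,0,0,0],
)

```text
time: 5.4
tool_pos: [0.5708, -0.0234, 0.2168]
tcp_rot: [-1.881, -2.511, 0.003]
wrist_force: [0.8, -0.7, 0.4]
width: 0.495
grip_force: 0.0
```

>>> jog_arm(
  deltas=[-0.02,-0.045,0,0,0,0,-1,-0.06,-0.045,0,0,0,0,-1,-0.1,-0.045,0,0,0,0,-1,-0.1,-0.045,0,0,0,0,-1,-0.1,-0.045,0,0,0,0,-1],
)

```text
time: 5.9
tool_pos: [0.5581, -0.1332, 0.2189]
tcp_rot: [1.885, 2.511, 0.002]
wrist_force: [-0.5, -0.1, -0.6]
width: 0.001
grip_force: 0.0
```

```bash
python3 - <<'E'
from h import *
c=read_camera("wrist"); cv2.imwrite("pics/w2.png",c["color"])
goal([.568,-.0222,.21])
E
```

```text
t 5.95 pos [ 0.5577 -0.1324  0.2185] w -0.001 F [-0.77  0.48 -0.19] grip 0.0
shift mm [102.9  40.7   8.6] turn deg [ 0.07 -0.01 -0.41] q [-0.28  0.09  1.86  0.    1.19 -0.56]
```

View pics/w2.png

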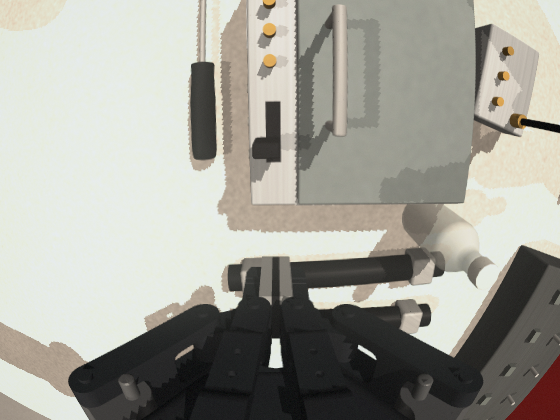

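The view shows the slot at (265–280,102–162) and the release block at about (253–280,138–160). The fingers, closed, are on the -y side of it, outside the box.

```bash
python3 - <<'E'
from h import *
c=read_camera("wrist"); print(c["origin"])
o=np.array([.568,-.0222]);a=np.radians(16.6);X=np.array([np.cos(a),np.sin(a)]);Y=np.array([-X[1],X[0]]);o=o+.035*X
def b(p): return (np.round([(p[:2]-o)@X*1000,(p[:2]-o)@Y*1000],1))
for u,v,z in [(261,149,.116),(252,138,.116),(268,160,.116),(265,102,.08),(280,162,.08),(252,204,.08)]: print(u,v,b(onz(c,u,v,z,True)))
t=onz(read_camera("top"),215+492/4,135+385/4,.116); print("top",b(t))
s=readout.read_state(); print("tcp",b(s["tool_pos"]))
for bx,by in [(-80,-95),(-80,-43)]:
    p=o+X*bx/1e3+Y*by/1e3; goal([p[0],p[1],.112],16.6)
E
```

```text
[ 0.53388281 -0.05244306  0.34443766]
261 149 [-86.4 -53.9]
252 138 [-92.6 -45.9]
268 160 [-81.5 -61.9]
265 102 [-84.2 -20.9]
280 162 [-72.4 -70.4]
252 204 [ -96.5 -106.8]
top [-84.2 -55.8]
tcp [ -76.4 -101.8]
t 6.05 pos [ 0.5574 -0.1316  0.2181] w -0.005 F [-0.48 -0.04  0.37] grip 0.0
shift mm [  6.8  -3.7 106.1] turn deg [ 0.03 -0.02 -0.22] q [-0.28  0.09  1.86  0.    1.19 -0.56]
t 6.05 pos [ 0.5574 -0.1316  0.2181] w -0.005 F [-0.48 -0.04  0.37] grip 0.0
shift mm [ 58.8  -3.9 106.1] turn deg [ 0.03 -0.02 -0.22] q [-0.28  0.09  1.86  0.    1.19 -0.56]
```

>>> jog_arm(
  deltas=[0.01,-0.006,0.04,0,0,0,-1,0.01,-0.006,0.08,0,0,0,-1,0.01,-0.006,0.107,0,0,0,-1,0.01,-0.006,0.107,0,0,0,-1,0.016,-0.006,0.107,0,0,0,-1,0.02,-0.006,0.107,0,0,0,-1,0.024,-0.006,0.107,0,0,0,-1,0.024,-0.006,0.107,0,0,0,-1],
)

```text
time: 6.85
tool_pos: [0.5458, -0.1107, 0.1125]
tcp_rot: [1.881, 2.513, 0.002]
wrist_force: [0.0, -0.3, -0.9]
width: 0.002
grip_force: 0.0
```

>>> jog_arm(
  deltas=[0.002,0,0,0,0,0,-1,0.004,0,0,0,0,0,-1,0.006,0,0,0,0,0,-1,0.008,0,0,0,0,0,-1,0.01,0,0,0,0,0,-1,0.01,0,0,0,0,0,-1],
)

```text
time: 7.45
tool_pos: [0.5421, -0.1016, 0.111]
tcp_rot: [1.883, 2.514, 0.0]
wrist_force: [0.3, -1.4, 1.0]
width: -0.003
grip_force: 0.8
```

>>> jog_arm(
  deltas=[0.002,0,0,0,0,0,-1,0.004,0,0,0,0,0,-1,0.006,0,0,0,0,0,-1,0.006,0,0,0,0,0,-1],
)

```text
time: 7.85
tool_pos: [0.5403, -0.0956, 0.1109]
tcp_rot: [1.883, 2.515, 0.0]
wrist_force: [0.1, -2.1, 1.1]
width: 0.0
grip_force: 1.0
```

>>> jog_arm(
  deltas=[0.002,0,0,0,0,0,-1,0.004,0,0,0,0,0,-1,0.006,0,0,0,0,0,-1,0.007,0,0,0,0,0,-1,0.007,0,0,0,0,0,-1],
)

```text
time: 8.35
tool_pos: [0.5393, -0.092, 0.111]
tcp_rot: [1.878, 2.512, -0.005]
wrist_force: [2.5, -14.3, -2.6]
width: -0.001
grip_force: 6.9
```

>>> jog_arm(
  deltas=[0.001,0,0,0,0,0,-1,0.002,0,0,0,0,0,-1,0.003,0,0,0,0,0,-1,0.003,0,0,0,0,0,-1],
)

```text
time: 8.75
tool_pos: [0.5393, -0.0918, 0.1111]
tcp_rot: [1.874, 2.509, -0.009]
wrist_force: [4.1, -23.7, -4.9]
width: -0.003
grip_force: 11.4
```

Firmly at its end stop: 24 N with no motion, after about 14 mm of travel. I'll back off, rise and check.

>>> jog_arm(
  deltas=[-0.01,0,0,0,0,0,-1,-0.025,0,0,0,0,0,-1,-0.025,0,-0.04,0,0,0,-1,-0.025,0,-0.08,0,0,0,-1,-0.025,0,-0.107,0,0,0,0,-0.025,0,-0.107,0,0,0,0],
)

```text
time: 9.35
tool_pos: [0.5477, -0.1107, 0.223]
tcp_rot: [1.879, 2.509, 0.007]
wrist_force: [0.5, -0.5, 1.4]
width: 0.327
grip_force: 0.0
```

```bash
python3 - <<'E'
from h import *
c=read_camera("wrist"); cv2.imwrite("pics/w3.png",cv2.resize(c["color"][0:260,180:400],None,fx=2,fy=2))
goal([.5710,-.0232,.216],16.6)
E
```

```text
t 9.4 pos [ 0.5461 -0.1103  0.2202] w 0.419 F [-0.76  0.38  0.54] grip 0.0
shift mm [76.6 48.3  4.3] turn deg [ 0.25  0.08 -0.26] q [-0.24  0.06  1.89  0.    1.18 -0.53]
```

View pics/w3.png

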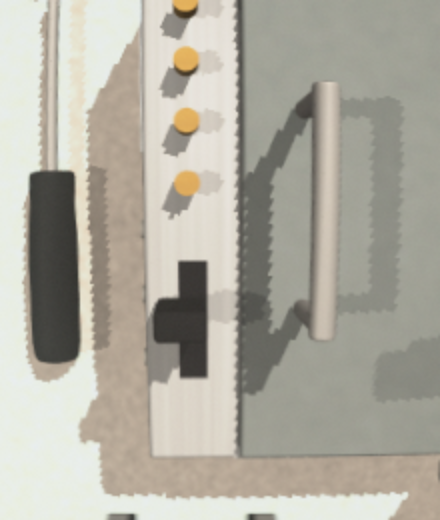

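The crop shows the block now mid-slot at about (180,320), with slot visible on both sides, so it has moved across. I'll go back to the handle.

>>> jog_arm(
  deltas=[0.04,0.025,0,0,0,0,0,0.0765,0.048,0.004,0,0,0,0,0.0765,0.048,0.004,0,0,0,0,0.0765,0.048,0.04,0,0,0,0,0.0765,0.048,0.075,0,0,0,0,0.0765,0.048,0.093,0,0,0,0,0.0765,0.048,0.093,0,0,0,0,0.0765,0.048,0.093,0,0,0,-1],
  squeeze=50,
)

```text
time: 10.2
tool_pos: [0.5681, -0.0234, 0.1236]
tcp_rot: [-1.882, -2.512, 0.002]
wrist_force: [-0.3, 0.4, -0.3]
width: 0.347
grip_force: 0.0
```

>>> jog_arm(
  deltas=[0,0,0,0,0,0,-1,0,0,0,0,0,0,-1,0,0,0,0,0,0,-1,0,0,0,0,0,0,-1,0,0,0,0,0,0,-1],
)

```text
time: 10.7
tool_pos: [0.5704, -0.0234, 0.126]
tcp_rot: [1.881, 2.512, 0.003]
wrist_force: [3.0, 0.5, 0.2]
width: 0.096
grip_force: 48.9
```

```bash
python3 - <<'E'
from h import *
goal([.5705,-.0235,.1287],16.6)
for th in range(0,51,5):
    t=np.radians(th); x=-135*np.cos(t)+48*np.sin(t)+135; z=135*np.sin(t)+48*np.cos(t)-48; print(th,round(x,1),round(z,1))
E
```

```text
t 10.7 pos [ 0.5704 -0.0234  0.126 ] w 0.096 F [2.97 0.54 0.18] grip 48.9
shift mm [-0.1  0.1 -2.7] turn deg [ 0.17  0.08 -0.25] q [-0.08  0.17  1.95 -0.    1.01 -0.37]
0 0.0 0.0
5 4.7 11.6
10 10.4 22.7
15 17.0 33.3
20 24.6 43.3
25 32.9 52.6
30 42.1 61.1
35 51.9 68.8
40 62.4 75.5
45 73.5 81.4
50 85.0 86.3
```

>>> jog_arm(
  deltas=[0,0.002,-0.003,0.6,0,0,-1,0,0.003,-0.006,1.2,0,0,-1,0,0.0045,-0.009,1.9,0,0,-1,0,0.0055,-0.0115,2.5,0,0,-1,0,0.007,-0.0145,3.1,0,0,-1,0,0.0085,-0.017,3.7,0,0,-1,0,0.01,-0.02,4.4,0,0,-1,0,0.0115,-0.0225,5,0,0,-1],
)

```text
time: 11.5
tool_pos: [0.5787, -0.0208, 0.1463]
tcp_rot: [-1.848, -2.469, 0.115]
wrist_force: [1.0, -5.0, -5.3]
width: 0.097
grip_force: 48.6
```

```bash
cat >> h.py <<'E'
def arc(angles,b0=(.5705,-.0235,.126)):
    s=readout.read_state(); a=np.radians(16.6); X=np.array([np.cos(a),np.sin(a),0])
    d=s["tool_pos"]-b0; bx,bz=-.135+d@X,.048+d[2]
    print("cover deg",np.degrees(np.arctan2(bz,-bx)-np.arctan2(.048,.135)).round(1),"radius",np.hypot(bx,bz).round(4),"F radial",(s["wrist_force"]@(X*bx+[0,0,bz])/np.hypot(bx,bz)).round(1))
    for th in angles:
        t=np.radians(th); goal(np.array(b0)+X*(.135-.135*np.cos(t)+.048*np.sin(t))+[0,0,.135*np.sin(t)+.048*np.cos(t)-.048],16.6,th/2)
E
python3 -c "
from h import *
arc([20,30])"
```

```text
cover deg 8.8 radius 0.1437 F radial -2.1
t 11.5 pos [ 0.5787 -0.0208  0.1463] w 0.097 F [ 0.97 -4.96 -5.33] grip 48.6
shift mm [ -0.2  13.8 -24.3] turn deg [ 4.7  -0.01 -0.24] q [-0.06  0.22  1.85 -0.03  1.15 -0.33]
t 11.5 pos [ 0.5787 -0.0208  0.1463] w 0.097 F [ 0.97 -4.96 -5.33] grip 48.6
shift mm [ -0.1  29.6 -43.7] turn deg [ 9.7  -0.02 -0.24] q [-0.06  0.22  1.85 -0.03  1.15 -0.33]
```

>>> jog_arm(
  deltas=[-0.001,0.003,-0.0057,1.2,0,0,-1,-0.001,0.006,-0.0115,2.5,0,0,-1,-0.001,0.0095,-0.017,3.7,0,0,-1,-0.001,0.013,-0.0225,5,0,0,-1,-0.001,0.0165,-0.0277,6.2,0,0,-1,-0.001,0.0205,-0.0327,7.5,0,0,-1,-0.001,0.0245,-0.0375,8.7,0,0,-1,-0.001,0.029,-0.042,10,0,0,-1],
)

```text
time: 12.3
tool_pos: [0.6078, -0.0121, 0.186]
tcp_rot: [-1.774, -2.368, 0.324]
wrist_force: [-6.9, -3.9, -0.6]
width: 0.1
grip_force: 48.7
```

```bash
python3 -c "
from h import *
arc([30,40,50])"
```

```text
cover deg 28.8 radius 0.1445 F radial 4.7
t 12.3 pos [ 0.6078 -0.0121  0.186 ] w 0.1 F [-6.86 -3.91 -0.58] grip 48.7
shift mm [-0.3  2.7 -1.9] turn deg [-0.66 -0.19 -0.24] q [-0.02  0.35  1.63 -0.08  1.42 -0.28]
t 12.3 pos [ 0.6078 -0.0121  0.186 ] w 0.1 F [-6.86 -3.91 -0.58] grip 48.7
shift mm [ -0.1  18.4 -21.3] turn deg [ 4.34 -0.2  -0.23] q [-0.02  0.35  1.63 -0.08  1.42 -0.28]
t 12.3 pos [ 0.6078 -0.0121  0.186 ] w 0.1 F [-6.86 -3.91 -0.58] grip 48.7
shift mm [ -0.   37.2 -37.7] turn deg [ 9.34 -0.21 -0.22] q [-0.02  0.35  1.63 -0.08  1.42 -0.28]
```

>>> jog_arm(
  deltas=[0,0.004,-0.0053,1.2,0,0,-1,0,0.008,-0.0103,2.5,0,0,-1,0,0.012,-0.015,3.7,0,0,-1,0,0.0162,-0.0195,5,0,0,-1,0,0.0207,-0.024,6.2,0,0,-1,0,0.0255,-0.0285,7.5,0,0,-1,0,0.0305,-0.0325,8.7,0,0,-1,0,0.0355,-0.0365,10,0,0,-1],
)

```text
time: 13.1
tool_pos: [0.6503, 0.0007, 0.2141]
tcp_rot: [-1.695, -2.263, 0.512]
wrist_force: [-7.3, -1.2, 4.5]
width: 0.092
grip_force: 48.6
```

>>> jog_arm(
  deltas=[0,0,0,0,0,0,-1,0,0,0,0,0,0,-1,0,0,0,0,0,0,-1,0,0,0,0,0,0,-1],
)

```text
time: 13.5
tool_pos: [0.6505, 0.0008, 0.2142]
tcp_rot: [-1.696, -2.264, 0.51]
wrist_force: [-6.9, -1.4, 4.7]
width: 0.096
grip_force: 49.2
```

```bash
python3 -c "
from h import *
arc([50])
c=read_camera('scene'); cv2.imwrite('pics/s2.png',c['color'])"
```

```text
cover deg 49.8 radius 0.1456 F radial 6.9
t 13.5 pos [0.6505 0.0008 0.2142] w 0.096 F [-6.93 -1.39  4.7 ] grip 49.2
shift mm [-0.4  2.1  1.2] turn deg [-0.49 -0.24 -0.23] q [ 0.02  0.52  1.38 -0.11  1.67 -0.25]
```

View pics/s2.png

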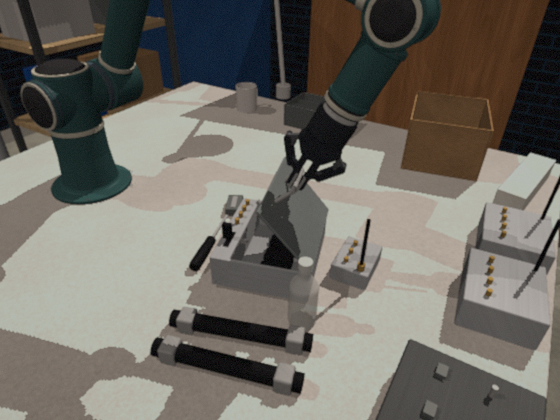

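The cover stands open at about 50°, held by the handle at (300,175), and the other things are where they were.

```bash
python3 -c "
from workcell import finish_job
print(finish_job())"
```

```text
the job is handed in; nothing more can be done
None
```

The cover was caught on the first tug, so I slid the release fully across, lifted the cover to about 50° (49.8° from the measured tool position), and handed the job in while still holding it by the handle.

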